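Rack the glaze test tiles from behind the canisters

TASK

Lift the round tin and the square canister off the ware board and stand both on the open table, then move every tile that stands behind them on the board to the slotted rack, each upright on its short end, fully home in a free slot of its own and not sticking out at either side of the rack. When all the tiles are racked, put the tin and the canister back upright where each stood on the board. The tiles are brittle, so do not let one fall over, and leave the tiles already in the rack and the other pots undisturbed.

Things in the scene. Friction and masses are not known exactly. Their poses are not given: they have to be found in the camera images.
- board: chipboard ware board, fixed, 180 (x) x 250 (y) x 18 mm. Origin: centre of underside; x away from the robot, y along it, z up. Two brown square marks at x=-38, y=+-62 mm carry the tin and canister. Behind, two strips 10 mm thick and 26 mm high (above the board top) leave one slot along y, 11 mm wide, centred at x=+45 mm; tiles stand on the board top in it, in a row 58 mm apart
- rack: wooden tile rack, fixed, 80 (x) x 230 (y) x 38 mm high. Origin: centre of underside; y along it, z up. Six slots along its x, 11 mm wide, open at both ends, centres at y=-95, -57, -19, 19, 57, 95 mm; slot floor at z=12 mm, wood between slots up to z=38 mm. A seated tile has its thickness along the rack's y, its centre at z=57 mm. One or two slots already hold a tile
- tin_mid (a point): round aluminium tin with a paper label, closed, diameter 68, height 120 mm, about 0.5 kg, heavy at its base; this point is half-way up, 60 mm above its foot; z up. Starts on one of the two marks of the board
- canister_mid (a point): square white plastic canister, closed, 64 x 64 mm, height 112 mm, about 0.5 kg, heavy at its base; this point is half-way up, 56 mm above its foot; x and y square to its sides, z up. Starts on the other mark
- tile0_mid (a point): fired glaze test tile, 8 thick x 50 wide x 90 tall mm, 75 g, bare clay below and white glaze above; may be absent. It starts standing on its short (50 mm) end in the long slot at the back of the ware board. This point is its centre, 45 mm above its foot; x along the 8 mm thickness, y along the 50 mm width, z up
- tile1_mid (a point): fired glaze test tile, 8 thick x 50 wide x 90 tall mm, 75 g, bare clay below and white glaze above; may be absent. It starts standing on its short (50 mm) end in the long slot at the back of the ware board. This point is its centre, 45 mm above its foot; x along the 8 mm thickness, y along the 50 mm width, z up
- tile2_mid (a point): fired glaze test tile, 8 thick x 50 wide x 90 tall mm, 75 g, bare clay below and white glaze above; may be absent. It starts standing on its short (50 mm) end in the long slot at the back of the ware board. This point is its centre, 45 mm above its foot; x along the 8 mm thickness, y along the 50 mm width, z up
- tile3_mid (a point): fired glaze test tile, 8 thick x 50 wide x 90 tall mm, 75 g, bare clay below and white glaze above; may be absent. It starts standing on its short (50 mm) end in the long slot at the back of the ware board. This point is its centre, 45 mm above its foot; x along the 8 mm thickness, y along the 50 mm width, z up
- old0_mid (a point): a test tile just like the others (8 x 50 x 90 mm, same axes, point at its centre) that already stands in a slot of the rack at the start, to be left alone; may be absent
- old1_mid (a point): a test tile just like the others (8 x 50 x 90 mm, same axes, point at its centre) that already stands in a slot of the rack at the start, to be left alone; may be absent
- old2_mid (a point): a test tile just like the others (8 x 50 x 90 mm, same axes, point at its centre) that already stands in a slot of the rack at the start, to be left alone; may be absent
- cup: small clay cup, diameter 60, height 60 mm, in front of the board and rack near the middle; bystander; origin under its centre
- mug: white mug, diameter 76, height 85 mm, beyond the board and rack; bystander; origin under its centre
- bowl: clay bowl, diameter 120, height 55 mm, at the left; bystander; origin under its centre
- vase: clay bud vase, diameter 80, height 100 mm, at the right; bystander; origin under its centre
- stack: stack of round clay slabs, diameter 90, height 50 mm, on the right; bystander; origin under its centre
Not all that is in view belongs to the job. Leave any purple look-alike of the part that bears tile1_mid alone.

How it is judged:
On the way, in this order (a step that is already met when the one before it is completed fails the run):
1. tin and canister both stand upright on the table, off the board, let go (height (world z) of tin_mid below 0.066 m and angle between each of tin_mid, canister_mid's own z axis and vertical below 0.1 rad and distance of each of tin_mid, canister_mid from where it was at the start of the episode above 0.08 m and contact force between each of tin, canister and the fingers below 0.1 N and height (world z) of canister_mid below 0.062 m), for 0.2 s.
2. every tile from the board stands in a slot of the rack, fully home, let go (x of tile0_mid in the frame of rack between -0.016 and 0.016 m and y of tile0_mid in the frame of rack between -0.112 and 0.112 m and z of tile0_mid in the frame of rack between 0.052 and 0.0615 m and angle between the z axis of each of tile0_mid, tile1_mid, tile2_mid, tile3_mid and the z axis of rack, either way round below 0.17 rad and contact force between each of tile0, tile1, tile2, tile3 and the fingers below 0.1 N and x of tile1_mid in the frame of rack between -0.016 and 0.016 m and y of tile1_mid in the frame of rack between -0.112 and 0.112 m and z of tile1_mid in the frame of rack between 0.052 and 0.0615 m and x of tile2_mid in the frame of rack between -0.016 and 0.016 m and y of tile2_mid in the frame of rack between -0.112 and 0.112 m and z of tile2_mid in the frame of rack between 0.052 and 0.0615 m and x of tile3_mid in the frame of rack between -0.016 and 0.016 m and y of tile3_mid in the frame of rack between -0.112 and 0.112 m and z of tile3_mid in the frame of rack between 0.052 and 0.0615 m), for 0.2 s.
At the end, for the whole second after the job is handed in: Every tile from the board stands let go and at rest in the rack: centre within 5 mm of seated height, within 10 degrees of upright, within 16 mm of the rack's centre line; tin and canister stand upright at rest within 20 mm of where each started (all of step 2 and distance of each of tin_mid, canister_mid from where it was at the start of the episode below 0.02 m and angle between each of tin_mid, canister_mid's own z axis and vertical below 0.08 rad and linear speed of each of tin, canister, tile0, tile1, tile2, tile3 below 0.02 m/s); the robot touches nothing.
It fails at once if a tile falls over (more than about 60 degrees from upright) (angle between the z axis of any of tile0_mid, tile1_mid, tile2_mid, tile3_mid, old0_mid, old1_mid, old2_mid and the z axis of rack, either way round above 1.05 rad).
It fails at once if a tile already in the rack is moved more than 25 mm (distance of any of old0_mid, old1_mid, old2_mid from where it was at the start of the episode above 0.025 m).
It fails at once if another pot is moved more than 30 mm (distance of any of cup, mug, bowl, vase, stack from where it was at the start of the episode above 0.03 m).
Of tile0, tile1, tile2, tile3 only 2 to 4 are there at a start; the rules pass over those that are not, and their reading is None.
Of old0, old1, old2 only 1 to 2 are there at a start; the rules pass over those that are not, and their reading is None.
At some moment in a run one of tin, canister may be knocked a few centimetres aside while the robot is not near it.
It also fails if it takes over 210 s, if anything falls off the work surface, if the arm or the gripper's body presses on something with over 40 N, if the wrist force passes 120 N, or if a joint passes its speed limit or range.

ROBOT

A 6-joint arm with a two-finger parallel gripper is mounted at the origin on the work surface. World frame = base frame: x ahead of the robot, y to its left, z up, the work surface at z = 0. Lengths are in m, angles in rad, forces in N, time in s.
With the tool pointing down it reaches from about 0.35 to 0.85 m from the base axis. Payload 8.1 kg.
Tool frame: the origin (TCP) lies on the mounting face of the last link; the fingertips stand 186 mm ahead of it and the grasp point (between the pads) lies 167 mm ahead of it; z points along the fingers, y is the line along which they close (so a half turn about z gives the same grasp; the last joint's range is limited). The gripper opens to 93 mm and grips with 3 to 60 N. Pads are 15 mm wide; open, the fingers measure 128 mm over their backs; the gripper's body (75 mm by 188 mm) begins 65 mm behind the grasp point.
Start: joints at [-1.325, 0.13, 1.488, -0, 1.523, -0.085], TCP at [0.195, -0.567, 0.405] pointing down, gripper open.
Joint ranges: [-2.96, 2.96], [-0.89, 2.26], [0.02, 2.5], [-1.34, 4.48], [0, 2.73], [-2.66, 2.66]. Speed limits (rad/s): [2.39, 2.39, 2.79, 3.14, 3.14, 3.14].

INTERFACE

Orientations are given as a rotation vector (axis times angle).
In Python, from plant import read_state, read_camera, camera_params, close_job gives the robot as it stands. The module is installed in compiled form; this text tells all that it offers.
- The arm moves only by the tool servo_tool, never from a script. Its argument "increments" is a list of rows, each an object with "slide": the shift along the tool's x, y, z in mm, a list of three; "dr": the turn, a rotation vector about the tool's x, y, z in rad, a list of three; "jaw": the closure, from 0 (fully open) to 1 (shut). In form: [{"slide": [x, y, z], "dr": [ax, ay, az], "jaw": jaw}, ...]. A call has 1 to 20 rows; each row is the pose to reach, as a shift and turn from the pose commanded when the call began, along the tool's axes at that moment; what a row does not reach only later rows make up. A row lasts 1/10 s, in which the tool goes at most 50 mm and 8.59 degrees, less where a joint would pass 70% of its speed; a pose out of reach is approached as far as the arm can. A call with a gripper value outside its range is refused whole. The fingers move at their own pace and stop on an object; "force" is the grip in N (left out, the last holds). Time passes only in rows, so rows that repeat a pose let the fingers close. It gives the time, the measured TCP pose, the force, the opening and the grip force at its end, in the units of the state.
- read_state(): the state, without advancing time (a new reading comes with each control period).
- read_camera(name): name is "scene" or "top" or "wrist"; returns (picture, depth): 384x512x3 uint8, red, green, blue; 384x512 float32, m along the optical axis (not along the pixel's ray), 0 where there is no reading.
- camera_params(name): a dict with "fx", "fy", "cx", "cy" (pixels), "rvec" (rotation vector, rad) and "tvec" (3), from world to camera coordinates, as OpenCV has them. Camera axes: x right, y down, z forward; pixel columns grow to the right and rows downward; lengths in m; the calibration is good to about 2 mm. A picture is of the moment at which its call begins: read the wrist's pose just before it. camera_params takes no time and is no camera call; for the wrist camera it gives the pose at the moment of the call.
- close_job(): hands the job in; it is judged then, once.
The state is a dict: "t": time; "q": joint angles; "dq": joint speeds; "joint_torque": joint torques, N m; "tool_pos": TCP position; "orientation": TCP orientation; "force": force on the tool from outside, world axes, zero at the start; "wrist_torque": the same for the moment, N m; "opening": finger opening in m; "gripper_force": force on a finger pad.
Only numpy, scipy, OpenCV 4.12 (cv2) and the standard library are available. Lean on these libraries where they do the work, as an engineer would, in place of code of your own. Each camera call takes 0.05 s, during which the arm holds its last target. There are 200 camera calls.

## Working session

There is one attempt and no reset: what is moved stays moved. The work goes in short steps, Python scripts to look and compute and a tool call to move; the robot and the scene stay as the last step left them, time stands still between calls to the robot, and variables do not carry over. Pictures are saved under pics/ and viewed, at most 14 in all, crops included, and the job is handed in when it is done.

Besides the shell and the picture viewer there is one more tool, called in YAML: its name, and indented under it one key for each argument. servo_tool: Moves the arm, as the interface text tells. Its arguments: {"type":"object","properties":{"increments":{"type":"array"},"force":{"type":"number"}},"required":["increments"]}

```bash
mkdir -p pics && cat > h.py <<'E'
import numpy as np, cv2
from plant import read_state, read_camera, camera_params, close_job
from scipy.spatial.transform import Rotation as R
def snap(name, fn=None):
    p=camera_params(name); im,d=read_camera(name)
    if fn: cv2.imwrite('pics/'+fn,im[:,:,::-1])
    np.savez('last_%s.npz'%name,im=im,d=d,**{k:np.array(v) for k,v in p.items()})
    return im,d,p
def cloud(d,p):
    v,u=np.mgrid[:d.shape[0],:d.shape[1]]
    c=np.stack([(u-p['cx'])/p['fx']*d,(v-p['cy'])/p['fy']*d,d],-1)
    M=R.from_rotvec(np.array(p['rvec']).ravel()).as_matrix()
    w=(c-np.array(p['tvec']).ravel())@M
    w[d<=0]=np.nan
    return w
E
python3 - <<'E'
from h import *
im,d,p=snap('top','top0.png'); snap('scene','scene0.png')
print(p); s=read_state(); print(s)
E
```

```text
{'fx': 436.45892065685626, 'fy': 436.45892065685626, 'cx': 249.33376558731024, 'cy': 193.1348742631152, 'rvec': array([ 2.13628042, -2.19440566,  0.11290492]), 'tvec': array([0.00600564, 0.6070612 , 1.36518548])}
{'t': 0.1, 'q': array([-1.32539681e+00,  1.31104595e-01,  1.48918078e+00, -1.50770831e-05,
        1.52298256e+00, -8.53811865e-02]), 'dq': array([ 5.11793441e-04, -2.90855288e-03, -8.26440797e-04, -1.89148185e-03,
        1.06146506e-03,  4.59317160e-05]), 'joint_torque': array([ 6.07994389e-04, -5.61344433e+01, -4.93094265e+01,  7.70585239e-02,
        2.92923313e-02, -8.30971908e-05]), 'tool_pos': array([ 0.19484819, -0.56726467,  0.40377505]), 'orientation': array([-3.09707685e+00, -5.16949951e-01,  2.33776508e-04]), 'force': array([-0.55298752,  0.22025718,  0.30561228]), 'wrist_torque': array([-0.00415124, -0.03730955,  0.00711093]), 'gripper_force': 0.0, 'opening': 0.09305257454087609}
```

View pics/top0.png

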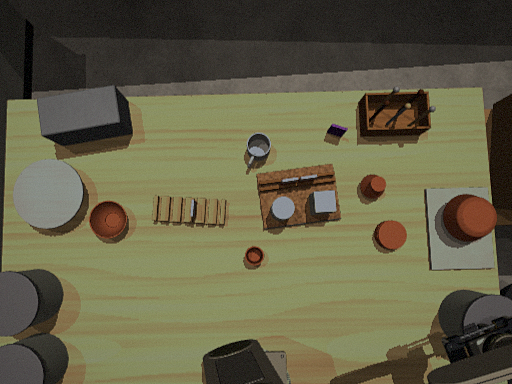

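View pics/scene0.png

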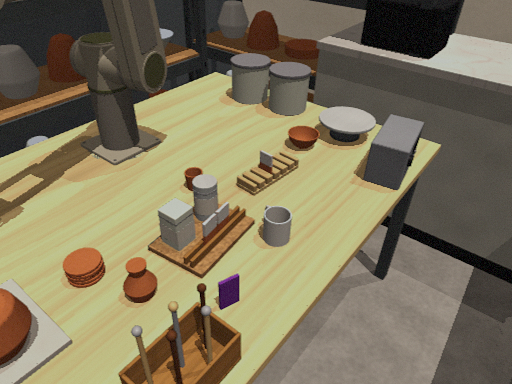

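The top view shows the board at about (298,195), with the tin at (284,208), the canister at (325,202) and two white tiles in the slot near (290,181) and (309,178). The rack is at (190,210) with one old tile near (194,208). A purple look-alike tile stands at (337,130), off the board, so it's not one of the job's tiles. I'll confirm with a crop and measure.

```bash
cat > m.py <<'E'
from h import *
z=np.load('last_top.npz'); im=z['im']; w=cloud(z['d'],z)
big=cv2.resize(im[120:240,140:350,::-1],None,fx=3.8,fy=3.8,interpolation=cv2.INTER_CUBIC)
cv2.imwrite('pics/crop0.png',big)
def rect(m,name,k=None):
    m=m.astype(np.uint8)
    if k: m=cv2.morphologyEx(m,cv2.MORPH_CLOSE,np.ones((k,k)))
    n,l,st,c=cv2.connectedComponentsWithStats(m)
    for i in range(1,n):
        if st[i,4]<12: continue
        q=w[(l==i)&np.isfinite(w[...,2])]
        r=cv2.minAreaRect((q[:,:2]*1000).astype(np.float32))
        print(name,'px',c[i].round(),'n',st[i,4],'xy',np.round(r[0],1),'size',np.round(r[1],1),'ang',round(r[2],1),'z',np.percentile(q[:,2],[5,50,95]).round(3))
z_=w[...,2]
reg=np.zeros(z_.shape,bool); reg[120:260,85:410]=1
rect(reg&(z_>0.012),'all>12mm')
rect(reg&(z_>0.075)&(z_<.2),'>75mm')
rect(reg&(z_>0.03)&(z_<.06),'30-60')
E
python3 m.py
```

```text
all>12mm px [106. 129.] n 848 xy [814.7 445.4] size [ 43.9 160.7] ang 18.9 z [0.021 0.098 0.151]
all>12mm px [382. 130.] n 484 xy [ 812.5 -460.1] size [160.  51.] ang 89.7 z [0.016 0.061 0.093]
all>12mm px [389. 122.] n 27 xy [ 830.9 -471.9] size [ 9.7 17.6] ang 61.5 z [0.013 0.036 0.068]
all>12mm px [337. 130.] n 157 xy [ 799.5 -295.8] size [50.3 10.6] ang 72.8 z [0.017 0.066 0.092]
all>12mm px [257. 148.] n 342 xy [739.2 -42.4] size [ 72.3 103.8] ang 87.8 z [0.018 0.067 0.088]
all>12mm px [298. 196.] n 4260 xy [ 595.3 -168.5] size [182.4 250.6] ang 6.2 z [0.014 0.021 0.138]
all>12mm px [373. 186.] n 490 xy [ 616.2 -399.2] size [77.3 69.1] ang 20.2 z [0.037 0.063 0.103]
all>12mm px [189. 210.] n 1647 xy [558.9 184.8] size [230.6  80.4] ang 85.2 z [0.014 0.037 0.049]
all>12mm px [106. 219.] n 821 xy [534.  436.6] size [118.  116.3] ang 88.3 z [0.014 0.031 0.057]
all>12mm px [391. 235.] n 741 xy [ 461.5 -452.6] size [91.6 88.2] ang 87.2 z [0.025 0.048 0.053]
all>12mm px [254. 252.] n 95 xy [418.4 -19.8] size [55.8 41.2] ang 88.6 z [0.019 0.055 0.063]
>75mm px [103. 126.] n 528 xy [820
[... 2047 characters left out ...]
60.1] size [28.3 80.1] ang 84.8 z [0.032 0.037 0.042]
30-60 px [177. 209.] n 216 xy [562.2 221.9] size [26.9 78. ] ang 85.3 z [0.033 0.038 0.042]
30-60 px [195. 211.] n 403 xy [557.3 165.6] size [65.6 80. ] ang 84.8 z [0.033 0.038 0.043]
30-60 px [212. 211.] n 212 xy [552.6 108.6] size [27.2 77.6] ang 85.1 z [0.033 0.037 0.042]
30-60 px [104. 219.] n 416 xy [534.  436.6] size [118.  116.3] ang 88.3 z [0.032 0.048 0.057]
30-60 px [222. 212.] n 119 xy [548.6  77.4] size [14.9 76.8] ang 85.2 z [0.032 0.037 0.042]
30-60 px [391. 235.] n 694 xy [ 461.8 -452.7] size [91.4 87.6] ang 87.2 z [0.041 0.049 0.054]
30-60 px [255. 252.] n 61 xy [418.8 -20. ] size [55.8 40.5] ang 87.7 z [0.031 0.055 0.06 ]
```

View pics/crop0.png

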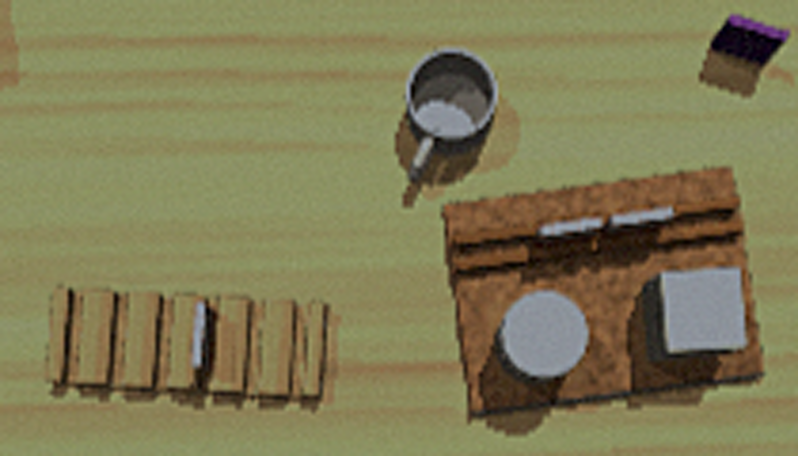

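The crop shows two white tiles in the board slot at crop px (570,227) and (643,216), and the purple one apart at (750,40), which I'll leave alone. The rack holds one old tile at crop px (200,335), in slot y=-19. The board yaw is about 6.2° and the rack's about -5°.

```bash
cat > plan.py <<'E'
import sys
from h import *
# usage: plan.py x y zgrasp psi(deg) [more targets]; mm, all relative to the measured pose now
s=read_state(); Rm=R.from_rotvec(s['orientation']).as_matrix()
psi0=np.degrees(np.arctan2(Rm[1,0],Rm[0,0])); p0=s['tool_pos']*1000
print('t',round(s['t'],1),'grasp',(p0+167*Rm[:,2]).round(1),'psi',psi0.round(1),'zaxis',Rm[:,2].round(4),'q6',s['q'][5].round(2),'open',round(s['opening'],4))
a=list(map(float,sys.argv[1:]))
for i in range(0,len(a),4):
    x,y,z,psi=a[i:i+4]
    print((Rm.T@(np.array([x,y,z+167])-p0)).round(1),'drz',-np.radians((psi-psi0+180)%360-180).round(3))
E
python3 plan.py 549.5 -109 180 6.2 549.5 -109 98 6.2
```

```text
t 0.1 grasp [ 194.8 -567.   236.8] psi 19.0 zaxis [-4.0e-04  1.6e-03 -1.0e+00] q6 -0.09 open 0.0931
[ 484.3 -318.1   57.4] drz 0.223
[ 484.2 -318.   139.4] drz 0.223
```

servo_tool:
  increments:
    - {"slide": [40, -26, 0], "dr": [0, 0, 0.02], "jaw": 0}
    - {"slide": [80, -53, 0], "dr": [0, 0, 0.04], "jaw": 0}
    - {"slide": [120, -79, 0], "dr": [0, 0, 0.06], "jaw": 0}
    - {"slide": [160, -105, 0], "dr": [0, 0, 0.08], "jaw": 0}
    - {"slide": [200, -131, 0], "dr": [0, 0, 0.1], "jaw": 0}
    - {"slide": [240, -158, 0], "dr": [0, 0, 0.12], "jaw": 0}
    - {"slide": [280, -184, 0], "dr": [0, 0, 0.14], "jaw": 0}
    - {"slide": [320, -210, 0], "dr": [0, 0, 0.16], "jaw": 0}
    - {"slide": [360, -236, 0], "dr": [0, 0, 0.18], "jaw": 0}
    - {"slide": [400, -263, 0], "dr": [0, 0, 0.2], "jaw": 0}
    - {"slide": [440, -289, 0], "dr": [0, 0, 0.223], "jaw": 0}
    - {"slide": [470, -309, 0], "dr": [0, 0, 0.223], "jaw": 0}
    - {"slide": [484, -318, 0], "dr": [0, 0, 0.223], "jaw": 0}
    - {"slide": [484, -318, 0], "dr": [0, 0, 0.223], "jaw": 0}
    - {"slide": [484, -318, 0], "dr": [0, 0, 0.223], "jaw": 0}

```text
t: 1.6
tool_pos: [0.5491, -0.11, 0.4043]
orientation: [3.137, 0.17, -0.002]
force: [-0.7, -0.4, -0.1]
opening: 0.0933
gripper_force: 0.0
```

```bash
python3 plan.py 549.5 -109 98 6.2; python3 - <<'E'
from h import *
im,d,p=snap('wrist','w0.png'); w=cloud(d,p)
s=w[...,2]
for lo,hi in((.125,.15),(.1,.118)):
    m=((s>lo)&(s<hi)).astype(np.uint8); n,l,st,c=cv2.connectedComponentsWithStats(m)
    for i in range(1,n):
        if st[i,4]>60:
            q=w[l==i]; r=cv2.minAreaRect((q[:,:2]*1000).astype(np.float32)); print(lo,c[i].round(),st[i,4],np.round(r[0],1),np.round(r[1],1),round(r[2],1))
E
```

```text
t 1.6 grasp [ 548.9 -110.   237.3] psi 6.2 zaxis [-1.2e-03 -3.0e-04 -1.0e+00] q6 1.17 open 0.0933
[  0.7  -0.9 139.3] drz 0.0
0.125 [400. 182.] 5593 [ 567.1 -232.9] [64.3 64.9] 2.1
0.125 [252. 187.] 5173 [ 550.9 -107.5] [66.5 67.2] 61.4
0.1 [294.  84.] 653 [ 638.  -133.9] [ 8.1 50.2] 6.3
0.1 [362.  83.] 660 [ 644.8 -191.2] [ 8.3 51. ] 7.2
0.1 [367. 166.] 626 [ 582.4 -216.3] [45.8 90.4] 47.6
0.1 [253. 147.] 100 [ 578.3 -105.4] [12.8 51.9] 4.6
```

View pics/w0.png

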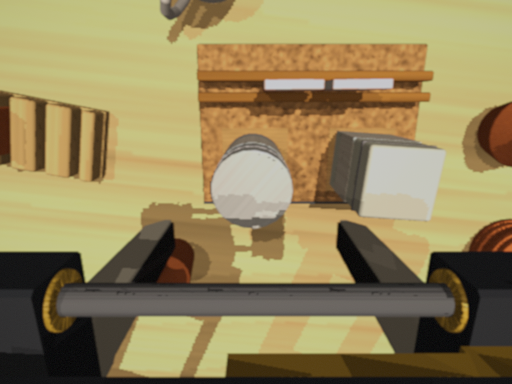

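The wrist view shows the tin at (252,187), the canister at (400,182), and exactly two tiles at (294,84) and (362,83). I'll grasp the tin next.

servo_tool:
  increments:
    - {"slide": [1, -2, 25], "dr": [0, 0, 0], "jaw": 0}
    - {"slide": [1, -2, 50], "dr": [0, 0, 0], "jaw": 0}
    - {"slide": [1, -2, 75], "dr": [0, 0, 0], "jaw": 0}
    - {"slide": [1, -2, 100], "dr": [0, 0, 0], "jaw": 0}
    - {"slide": [1, -2, 120], "dr": [0, 0, 0], "jaw": 0}
    - {"slide": [1, -2, 132], "dr": [0, 0, 0], "jaw": 0}
    - {"slide": [1, -2, 139], "dr": [0, 0, 0], "jaw": 0}
    - {"slide": [1, -2, 139], "dr": [0, 0, 0], "jaw": 0}
    - {"slide": [1, -2, 139], "dr": [0, 0, 0], "jaw": 0.15}
    - {"slide": [1, -2, 139], "dr": [0, 0, 0], "jaw": 0.25}
    - {"slide": [1, -2, 139], "dr": [0, 0, 0], "jaw": 0.35}
    - {"slide": [1, -2, 139], "dr": [0, 0, 0], "jaw": 0.45}
    - {"slide": [1, -2, 139], "dr": [0, 0, 0], "jaw": 0.6}
    - {"slide": [1, -2, 139], "dr": [0, 0, 0], "jaw": 0.6}
    - {"slide": [1, -2, 139], "dr": [0, 0, 0], "jaw": 0.6}
    - {"slide": [1, -2, 139], "dr": [0, 0, 0], "jaw": 0.6}
  force: 25

```text
t: 3.25
tool_pos: [0.5505, -0.1073, 0.2665]
orientation: [3.137, 0.17, 0.002]
force: [-0.9, 2.9, 5.4]
opening: 0.0677
gripper_force: 25.0
```

```bash
python3 plan.py 550 -107.7 180 6.2  430 -125 180 6.2 430 -125 81 6.2
```

```text
t 3.2 grasp [ 550.7 -107.3   99.5] psi 6.2 zaxis [ 1.2e-03 -1.0e-04 -1.0e+00] q6 1.18 open 0.0677
[ -0.4   0.4 -80.5] drz -0.0
[-121.6    4.6  -80.6] drz -0.0
[-121.7    4.6   18.4] drz -0.0
```

servo_tool:
  increments:
    - {"slide": [0, 0, -8], "dr": [0, 0, 0], "jaw": 0.6}
    - {"slide": [0, 0, -20], "dr": [0, 0, 0], "jaw": 0.6}
    - {"slide": [0, 0, -35], "dr": [0, 0, 0], "jaw": 0.6}
    - {"slide": [-10, 0, -45], "dr": [0, 0, 0], "jaw": 0.6}
    - {"slide": [-30, 3, -45], "dr": [0, 0, 0], "jaw": 0.6}
    - {"slide": [-50, 6, -45], "dr": [0, 0, 0], "jaw": 0.6}
    - {"slide": [-70, 9, -45], "dr": [0, 0, 0], "jaw": 0.6}
    - {"slide": [-90, 12, -45], "dr": [0, 0, 0], "jaw": 0.6}
    - {"slide": [-110, 14, -45], "dr": [0, 0, 0], "jaw": 0.6}
    - {"slide": [-121, 14, -40], "dr": [0, 0, 0], "jaw": 0.6}
    - {"slide": [-121, 14, -25], "dr": [0, 0, 0], "jaw": 0.6}
    - {"slide": [-121, 14, -10], "dr": [0, 0, 0], "jaw": 0.6}
    - {"slide": [-121, 14, 2], "dr": [0, 0, 0], "jaw": 0.6}
    - {"slide": [-121, 14, 10], "dr": [0, 0, 0], "jaw": 0.6}
    - {"slide": [-121, 14, 15], "dr": [0, 0, 0], "jaw": 0.6}
    - {"slide": [-121, 14, 18], "dr": [0, 0, 0], "jaw": 0.6}
    - {"slide": [-121, 14, 18], "dr": [0, 0, 0], "jaw": 0.6}
    - {"slide": [-121, 14, 18], "dr": [0, 0, 0], "jaw": 0.6}

```text
t: 5.05
tool_pos: [0.4317, -0.1344, 0.2485]
orientation: [3.137, 0.169, 0.001]
force: [-1.9, 1.5, -0.5]
opening: 0.0676
gripper_force: 25.0
```

```bash
python3 plan.py 429 -135 81.5 6.2; python3 -c "
from h import *
s=read_state();print(s['force'])"
```

```text
t 5.0 grasp [ 431.9 -134.5   81.5] psi 6.2 zaxis [ 9.e-04 -3.e-04 -1.e+00] q6 1.05 open 0.0676
[-2.8  0.3 -0. ] drz -0.0
[-1.89147015  1.49930708 -0.48685451]
```

servo_tool:
  increments:
    - {"slide": [0, 0, 0.5], "dr": [0, 0, 0], "jaw": 0.2}
    - {"slide": [0, 0, 0.5], "dr": [0, 0, 0], "jaw": 0}
    - {"slide": [0, 0, 0.5], "dr": [0, 0, 0], "jaw": 0}
    - {"slide": [0, 0, 0], "dr": [0, 0, 0], "jaw": 0}
    - {"slide": [0, 0, -10], "dr": [0, 0, 0], "jaw": 0}
    - {"slide": [0, 0, -35], "dr": [0, 0, 0], "jaw": 0}
    - {"slide": [0, 0, -70], "dr": [0, 0, 0], "jaw": 0}
    - {"slide": [0, 0, -100], "dr": [0, 0, 0], "jaw": 0}
    - {"slide": [25, 22, -100], "dr": [0, 0, 0.02], "jaw": 0}
    - {"slide": [50, 45, -100], "dr": [0, 0, 0.04], "jaw": 0}
    - {"slide": [75, 68, -100], "dr": [0, 0, 0.056], "jaw": 0}
    - {"slide": [100, 90, -100], "dr": [0, 0, 0.056], "jaw": 0}
    - {"slide": [123, 112, -100], "dr": [0, 0, 0.056], "jaw": 0}
    - {"slide": [123, 112, -100], "dr": [0, 0, 0.056], "jaw": 0}
    - {"slide": [123, 112, -100], "dr": [0, 0, 0.056], "jaw": 0}

```text
t: 6.55
tool_pos: [0.5658, -0.2327, 0.3477]
orientation: [-3.14, -0.081, 0.001]
force: [0.8, -0.1, -1.5]
opening: 0.0929
gripper_force: 0.0
```

```bash
cat > pots.py <<'E'
from h import *
im,d,p=snap('top'); w=cloud(d,p); z=w[...,2]; u=np.zeros(z.shape,bool);u[165:275,245:350]=1
for lo,hi in((.104,.15),(.085,.116)):
    m=((z>lo)&(z<hi)&u).astype(np.uint8); n,l,st,c=cv2.connectedComponentsWithStats(m)
    for i in range(1,n):
        if st[i,4]>40:
            q=w[l==i]; r=cv2.minAreaRect((q[:,:2]*1000).astype(np.float32)); print(lo,c[i].round(),st[i,4],np.round(r[0],1),np.round(r[1],1),round(r[2],1),np.median(q[:,2]).round(3))
E
python3 pots.py; python3 plan.py 566.5 -233 93 3
```

```text
0.104 [308. 177.] 47 [ 643.8 -191.1] [ 8.6 47.2] 7.6 0.109
0.104 [290. 180.] 48 [ 637.  -134.8] [ 8.2 49.8] 6.0 0.109
0.104 [289. 246.] 212 [ 438.2 -120.7] [32.9 66.1] 63.8 0.12
0.085 [308. 177.] 60 [ 643.6 -190.6] [ 8.7 48.2] 7.1 0.108
0.085 [290. 180.] 59 [ 637.1 -135. ] [ 8.3 50.1] 6.3 0.108
t 6.6 grasp [ 565.3 -232.2  180.9] psi 3.0 zaxis [-6.e-04  4.e-04 -1.e+00] q6 1.05 open 0.0928
[ 1.1  0.8 87.9] drz -0.001
```

Tin is standing (partly occluded by the arm). Canister now.

servo_tool:
  increments:
    - {"slide": [1, 1, 25], "dr": [0, 0, 0], "jaw": 0}
    - {"slide": [1, 1, 50], "dr": [0, 0, 0], "jaw": 0}
    - {"slide": [1, 1, 70], "dr": [0, 0, 0], "jaw": 0}
    - {"slide": [1, 1, 82], "dr": [0, 0, 0], "jaw": 0}
    - {"slide": [1, 1, 88], "dr": [0, 0, 0], "jaw": 0}
    - {"slide": [1, 1, 88], "dr": [0, 0, 0], "jaw": 0}
    - {"slide": [1, 1, 88], "dr": [0, 0, 0], "jaw": 0.15}
    - {"slide": [1, 1, 88], "dr": [0, 0, 0], "jaw": 0.25}
    - {"slide": [1, 1, 88], "dr": [0, 0, 0], "jaw": 0.35}
    - {"slide": [1, 1, 88], "dr": [0, 0, 0], "jaw": 0.45}
    - {"slide": [1, 1, 88], "dr": [0, 0, 0], "jaw": 0.6}
    - {"slide": [1, 1, 88], "dr": [0, 0, 0], "jaw": 0.6}
    - {"slide": [1, 1, 88], "dr": [0, 0, 0], "jaw": 0.6}
    - {"slide": [1, 1, 88], "dr": [0, 0, 0], "jaw": 0.6}

```text
t: 8.0
tool_pos: [0.567, -0.2333, 0.2603]
orientation: [3.141, 0.081, 0.001]
force: [-1.7, 2.7, 5.5]
opening: 0.0639
gripper_force: 25.0
```

```bash
python3 plan.py 435 -275 76 3
```

```text
t 8.0 grasp [ 567.1 -233.3   93.3] psi 3.0 zaxis [ 7.e-04  0.e+00 -1.e+00] q6 1.04 open 0.0639
[-134.    34.8   17.2] drz -0.001
```

servo_tool:
  increments:
    - {"slide": [0, 0, -8], "dr": [0, 0, 0], "jaw": 0.6}
    - {"slide": [0, 0, -20], "dr": [0, 0, 0], "jaw": 0.6}
    - {"slide": [0, 0, -35], "dr": [0, 0, 0], "jaw": 0.6}
    - {"slide": [-10, 3, -45], "dr": [0, 0, 0], "jaw": 0.6}
    - {"slide": [-30, 8, -45], "dr": [0, 0, 0], "jaw": 0.6}
    - {"slide": [-50, 14, -45], "dr": [0, 0, 0], "jaw": 0.6}
    - {"slide": [-70, 20, -45], "dr": [0, 0, 0], "jaw": 0.6}
    - {"slide": [-90, 26, -45], "dr": [0, 0, 0], "jaw": 0.6}
    - {"slide": [-110, 31, -45], "dr": [0, 0, 0], "jaw": 0.6}
    - {"slide": [-125, 35, -45], "dr": [0, 0, 0], "jaw": 0.6}
    - {"slide": [-134, 35, -40], "dr": [0, 0, 0], "jaw": 0.6}
    - {"slide": [-134, 35, -25], "dr": [0, 0, 0], "jaw": 0.6}
    - {"slide": [-134, 35, -10], "dr": [0, 0, 0], "jaw": 0.6}
    - {"slide": [-134, 35, 2], "dr": [0, 0, 0], "jaw": 0.6}
    - {"slide": [-134, 35, 10], "dr": [0, 0, 0], "jaw": 0.6}
    - {"slide": [-134, 35, 15], "dr": [0, 0, 0], "jaw": 0.6}
    - {"slide": [-134, 35, 18], "dr": [0, 0, 0], "jaw": 0.6}
    - {"slide": [-134, 35, 18], "dr": [0, 0, 0], "jaw": 0.6}
    - {"slide": [-134, 35, 18], "dr": [0, 0, 0], "jaw": 0.6}

```text
t: 9.9
tool_pos: [0.4352, -0.2753, 0.2423]
orientation: [3.14, 0.082, 0.001]
force: [-0.3, 1.7, 0.2]
opening: 0.064
gripper_force: 25.0
```

```bash
python3 plan.py 640 -134.5 185 96.2
```

```text
t 9.9 grasp [ 435.3 -275.4   75.3] psi 3.0 zaxis [ 8.e-04 -4.e-04 -1.e+00] q6 0.85 open 0.064
[ 212.  -129.9 -109.6] drz -1.627
```

servo_tool:
  increments:
    - {"slide": [0, 0, 0], "dr": [0, 0, 0], "jaw": 0.2}
    - {"slide": [0, 0, 0], "dr": [0, 0, 0], "jaw": 0}
    - {"slide": [0, 0, 0], "dr": [0, 0, 0], "jaw": 0}
    - {"slide": [0, 0, 0], "dr": [0, 0, 0], "jaw": 0}
    - {"slide": [0, 0, -10], "dr": [0, 0, 0], "jaw": 0}
    - {"slide": [0, 0, -35], "dr": [0, 0, 0], "jaw": 0}
    - {"slide": [0, 0, -70], "dr": [0, 0, 0], "jaw": 0}
    - {"slide": [0, 0, -110], "dr": [0, 0, 0], "jaw": 0}
    - {"slide": [20, -12, -110], "dr": [0, 0, -0.14], "jaw": 0}
    - {"slide": [40, -25, -110], "dr": [0, 0, -0.28], "jaw": 0}
    - {"slide": [60, -37, -110], "dr": [0, 0, -0.42], "jaw": 0}
    - {"slide": [80, -50, -110], "dr": [0, 0, -0.56], "jaw": 0}
    - {"slide": [100, -62, -110], "dr": [0, 0, -0.7], "jaw": 0}
    - {"slide": [120, -74, -110], "dr": [0, 0, -0.84], "jaw": 0}
    - {"slide": [140, -86, -110], "dr": [0, 0, -0.98], "jaw": 0}
    - {"slide": [160, -98, -110], "dr": [0, 0, -1.12], "jaw": 0}
    - {"slide": [180, -110, -110], "dr": [0, 0, -1.26], "jaw": 0}
    - {"slide": [195, -120, -110], "dr": [0, 0, -1.4], "jaw": 0}
    - {"slide": [212, -130, -110], "dr": [0, 0, -1.53], "jaw": 0}
    - {"slide": [212, -130, -110], "dr": [0, 0, -1.627], "jaw": 0}

```text
t: 11.9
tool_pos: [0.6411, -0.133, 0.3525]
orientation: [2.09, 2.345, 0.002]
force: [-1.1, 0.1, -0.2]
opening: 0.0932
gripper_force: 0.0
```

servo_tool:
  increments:
    - {"slide": [0, 0, 0], "dr": [0, 0, 0], "jaw": 0}
    - {"slide": [0, 0, 0], "dr": [0, 0, 0], "jaw": 0.3}
    - {"slide": [0, 0, 0], "dr": [0, 0, 0], "jaw": 0.5}

```text
t: 12.2
tool_pos: [0.6395, -0.1348, 0.3521]
orientation: [2.102, 2.335, 0.0]
force: [0.0, -0.3, 0.3]
opening: 0.0814
gripper_force: 0.0
```

```bash
python3 - <<'E'
from h import *
im,d,p=snap('wrist','w1.png'); w=cloud(d,p); z=w[...,2]
m=((z>.095)&(z<.116)).astype(np.uint8); n,l,st,c=cv2.connectedComponentsWithStats(m)
for i in range(1,n):
    if st[i,4]>60:
        q=w[l==i]; r=cv2.minAreaRect((q[:,:2]*1000).astype(np.float32)); print(c[i].round(),st[i,4],np.round(r[0],1),np.round(r[1],1),round(r[2],1))
E
python3 plan.py 637.5 -134.5 85 96.2;python3 pots.py
```

```text
[ 17. 169.] 1456 [ 455.5 -135.5] [64. 23.] 89.2
[255. 197.] 760 [ 638.4 -133.3] [ 8.3 50.4] 6.3
[255. 257.] 536 [ 644.2 -184.4] [ 8.2 38.8] 6.2
t 12.2 grasp [ 639.5 -134.8  185. ] psi 96.1 zaxis [ 1.e-04 -1.e-04 -1.e+00] q6 -0.39 open 0.077
[  0.5  -1.9 100. ] drz -0.003
0.104 [339. 245.] 433 [ 434.5 -273.8] [60.6 62.3] 88.4 0.112
0.085 [339. 245.] 435 [ 434.8 -275.7] [64.2 62.2] 2.5 0.111
```

View pics/w1.png

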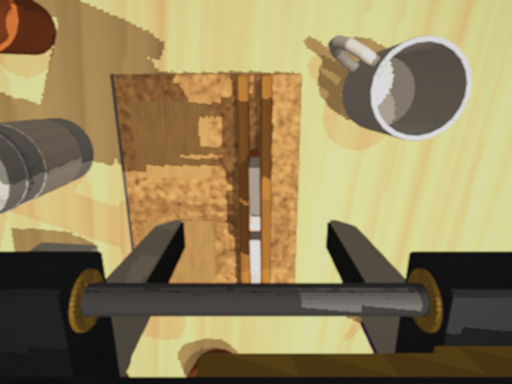

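The wrist view shows the target tile ahead of the pads at (255,197), with the second tile at (255,257) below the bar. I'll descend on the first.

servo_tool:
  increments:
    - {"slide": [0, -1.5, 20], "dr": [0, 0, 0], "jaw": 0.5}
    - {"slide": [0, -1.5, 40], "dr": [0, 0, 0], "jaw": 0.5}
    - {"slide": [0, -1.5, 60], "dr": [0, 0, 0], "jaw": 0.5}
    - {"slide": [0, -1.5, 80], "dr": [0, 0, 0], "jaw": 0.5}
    - {"slide": [0, -1.5, 92], "dr": [0, 0, 0], "jaw": 0.5}
    - {"slide": [0, -1.5, 100], "dr": [0, 0, 0], "jaw": 0.5}
    - {"slide": [0, -1.5, 100], "dr": [0, 0, 0], "jaw": 0.5}
    - {"slide": [0, -1.5, 100], "dr": [0, 0, 0], "jaw": 0.6}
    - {"slide": [0, -1.5, 100], "dr": [0, 0, 0], "jaw": 0.7}
    - {"slide": [0, -1.5, 100], "dr": [0, 0, 0], "jaw": 0.78}
    - {"slide": [0, -1.5, 100], "dr": [0, 0, 0], "jaw": 0.84}
    - {"slide": [0, -1.5, 100], "dr": [0, 0, 0], "jaw": 0.9}
    - {"slide": [0, -1.5, 100], "dr": [0, 0, 0], "jaw": 1}
    - {"slide": [0, -1.5, 100], "dr": [0, 0, 0], "jaw": 1}
    - {"slide": [0, -1.5, 100], "dr": [0, 0, 0], "jaw": 1}
    - {"slide": [0, -1.5, 100], "dr": [0, 0, 0], "jaw": 1}
  force: 15

```text
t: 13.9
tool_pos: [0.6383, -0.1346, 0.2519]
orientation: [2.098, 2.338, 0.0]
force: [0.5, -0.9, 3.2]
opening: 0.008
gripper_force: 15.0
```

```bash
python3 - <<'E'
import numpy as np
c=np.array([558.9,184.8]);a=np.radians(-5)
for y in(-95,57,95): print(y,(c+y*np.array([-np.sin(a),np.cos(a)])).round(1))
E
python3 plan.py  550.6 90.2 180 175;python3 -c "
from h import *
print(read_state()['force'])"
```

```text
-95 [550.6  90.2]
57 [563.9 241.6]
95 [567.2 279.4]
t 13.9 grasp [ 638.3 -134.6   84.9] psi 96.2 zaxis [ 2.e-04  0.e+00 -1.e+00] q6 -0.39 open 0.008
[233.  -62.9 -95.1] drz -1.376
[ 0.48539135 -0.90636391  3.23242895]
```

servo_tool:
  increments:
    - {"slide": [0, 0, -10], "dr": [0, 0, 0], "jaw": 1}
    - {"slide": [0, 0, -25], "dr": [0, 0, 0], "jaw": 1}
    - {"slide": [0, 0, -45], "dr": [0, 0, 0], "jaw": 1}
    - {"slide": [0, 0, -65], "dr": [0, 0, 0], "jaw": 1}
    - {"slide": [0, 0, -85], "dr": [0, 0, 0], "jaw": 1}
    - {"slide": [0, 0, -95], "dr": [0, 0, 0], "jaw": 1}
    - {"slide": [20, -6, -95], "dr": [0, 0, -0.1], "jaw": 1}
    - {"slide": [40, -11, -95], "dr": [0, 0, -0.22], "jaw": 1}
    - {"slide": [60, -17, -95], "dr": [0, 0, -0.34], "jaw": 1}
    - {"slide": [80, -22, -95], "dr": [0, 0, -0.46], "jaw": 1}
    - {"slide": [100, -28, -95], "dr": [0, 0, -0.58], "jaw": 1}
    - {"slide": [120, -33, -95], "dr": [0, 0, -0.7], "jaw": 1}
    - {"slide": [140, -39, -95], "dr": [0, 0, -0.82], "jaw": 1}
    - {"slide": [160, -44, -95], "dr": [0, 0, -0.94], "jaw": 1}
    - {"slide": [180, -50, -95], "dr": [0, 0, -1.06], "jaw": 1}
    - {"slide": [200, -55, -95], "dr": [0, 0, -1.18], "jaw": 1}
    - {"slide": [215, -59, -95], "dr": [0, 0, -1.28], "jaw": 1}
    - {"slide": [227, -62, -95], "dr": [0, 0, -1.36], "jaw": 1}
    - {"slide": [233, -63, -95], "dr": [0, 0, -1.376], "jaw": 1}
    - {"slide": [233, -63, -95], "dr": [0, 0, -1.376], "jaw": 1}

```text
t: 15.9
tool_pos: [0.5503, 0.0907, 0.347]
orientation: [0.137, 3.139, 0.0]
force: [-0.2, 0.5, -1.0]
opening: 0.0081
gripper_force: 15.0
```

servo_tool:
  increments:
    - {"slide": [0, 0, 0], "dr": [0, 0, 0], "jaw": 1}
    - {"slide": [0, 0, 0], "dr": [0, 0, 0], "jaw": 1}

```text
t: 16.1
tool_pos: [0.5507, 0.0896, 0.3468]
orientation: [0.139, 3.138, -0.0]
force: [-0.7, 0.3, -0.5]
opening: 0.0076
gripper_force: 15.0
```

```bash
cat > rack.py <<'E'
from h import *
import sys
for cam in ('wrist','top'):
    im,d,p=snap(cam,sys.argv[1] if cam=='wrist' else None); w=cloud(d,p); z=w[...,2]
    a=np.radians(-5); c=np.array([558.9,184.8])/1000
    ex=np.array([np.cos(a),np.sin(a)]);ey=np.array([-np.sin(a),np.cos(a)])
    X=(w[...,:2]-c)@ex; Y=(w[...,:2]-c)@ey
    reg=(abs(X)<.06)&(abs(Y)<.14)&(z>.031)&(z<.046)
    n,l,st,cc=cv2.connectedComponentsWithStats(reg.astype(np.uint8))
    for i in range(1,n):
        if st[i,4]>80:
            q=w[l==i]; r=cv2.minAreaRect((q[:,:2]*1000).astype(np.float32)); m=l==i
            print(cam,cc[i].round(),st[i,4],np.round(r[0],1),np.round(r[1],1),round(r[2],1),'X',np.percentile(X[m]*1e3,[1,99]).round(1),'Y',np.percentile(Y[m]*1e3,[1,99]).round(1),'z',np.median(q[:,2]).round(4))
E
python3 rack.py w2.png; python3 plan.py 550.6 90.2 80 175
```

```text
wrist [244. 173.] 976 [549.6  78.8] [14.2 78.8] 84.8 X [-39.1  38.1] Y [-113.2  -99.2] z 0.0384
wrist [278. 178.] 2281 [552.7 110.7] [27.  79.6] 85.3 X [-39.2  38.4] Y [-87.9 -61.2] z 0.0385
wrist [331. 173.] 3598 [557.2 167.3] [65.3 79.6] 85.4 X [-39.5  38. ] Y [-49.9  13.9] z 0.0384
wrist [396. 178.] 2428 [561.4 223.7] [27.2 78.7] 85.6 X [-39.7  37.5] Y [25.8 52. ] z 0.0384
wrist [435. 177.] 2502 [564.9 261.5] [27.8 79.2] 85.3 X [-39.9  37.7] Y [63.6 90. ] z 0.0384
wrist [468. 178.] 1517 [567.5 293.2] [15.5 78.9] 85.6 X [-39.7  37.6] Y [101.5 115.6] z 0.0381
top [155. 208.] 118 [567.4 291.2] [15.5 77.7] 84.6 X [-39.5  37.4] Y [ 99.8 114.4] z 0.0376
top [163. 210.] 116 [565.  267.5] [80.1 18.1] 0.3 X [-38.2  38. ] Y [71.2 89.4] z 0.0379
t 16.2 grasp [550.6  89.6 179.7] psi 174.9 zaxis [-0.e+00 -1.e-04 -1.e+00] q6 -1.41 open 0.008
[ 0.1  0.6 99.7] drz -0.001
```

View pics/w2.png

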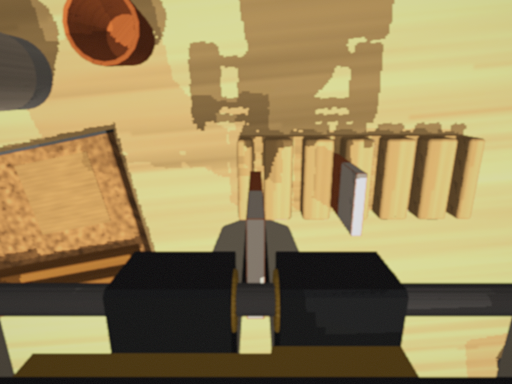

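The wrist view shows the tile held edge-on at (255,230) above slot -95 at (258,178). The old tile is at (352,195). The slot centre measures y≈91.0.

servo_tool:
  increments:
    - {"slide": [0.4, 1.4, 15], "dr": [0, 0, -0.004], "jaw": 1}
    - {"slide": [0.4, 1.4, 35], "dr": [0, 0, -0.004], "jaw": 1}
    - {"slide": [0.4, 1.4, 55], "dr": [0, 0, -0.004], "jaw": 1}
    - {"slide": [0.4, 1.4, 66], "dr": [0, 0, -0.004], "jaw": 1}
    - {"slide": [0.4, 1.4, 70], "dr": [0, 0, -0.004], "jaw": 1}
    - {"slide": [0.4, 1.4, 70], "dr": [0, 0, -0.004], "jaw": 1}
    - {"slide": [0.4, 1.4, 70], "dr": [0, 0, -0.004], "jaw": 1}
    - {"slide": [0.4, 1.4, 72], "dr": [0, 0, -0.004], "jaw": 1}
    - {"slide": [0.4, 1.4, 74], "dr": [0, 0, -0.004], "jaw": 1}
    - {"slide": [0.4, 1.4, 76], "dr": [0, 0, -0.004], "jaw": 1}
    - {"slide": [0.4, 1.4, 78], "dr": [0, 0, -0.004], "jaw": 1}
    - {"slide": [0.4, 1.4, 80], "dr": [0, 0, -0.004], "jaw": 1}
    - {"slide": [0.4, 1.4, 80], "dr": [0, 0, -0.004], "jaw": 1}

```text
t: 17.5
tool_pos: [0.55, 0.0916, 0.2663]
orientation: [-0.13, -3.138, 0.0]
force: [0.2, 0.1, -0.4]
opening: 0.0079
gripper_force: 15.0
```

```bash
python3 plan.py 550.3 91 79 175.2;python3 -c "
from h import *
s=read_state();print(s['force'],s['wrist_torque'])"
```

```text
t 17.5 grasp [549.9  91.6  99.3] psi 175.3 zaxis [-7.e-04 -0.e+00 -1.e+00] q6 -1.41 open 0.0079
[-0.3 -0.6 20.3] drz 0.001
[ 0.2450023   0.05101169 -0.44181701] [ 0.05292535 -0.11322169  0.01168937]
```

No contact force at 6 mm into the slot. I'll go on down to the floor and release with a small opening.

servo_tool:
  increments:
    - {"slide": [0, -0.2, 4], "dr": [0, 0, 0], "jaw": 1}
    - {"slide": [0, -0.2, 8], "dr": [0, 0, 0], "jaw": 1}
    - {"slide": [0, -0.2, 12], "dr": [0, 0, 0], "jaw": 1}
    - {"slide": [0, -0.2, 16], "dr": [0, 0, 0], "jaw": 1}
    - {"slide": [0, -0.2, 18.5], "dr": [0, 0, 0], "jaw": 1}
    - {"slide": [0, -0.2, 20], "dr": [0, 0, 0], "jaw": 1}
    - {"slide": [0, -0.2, 20.5], "dr": [0, 0, 0], "jaw": 1}
    - {"slide": [0, -0.2, 20.5], "dr": [0, 0, 0], "jaw": 1}

```text
t: 18.3
tool_pos: [0.5502, 0.0914, 0.2463]
orientation: [0.13, 3.139, 0.0]
force: [0.1, 0.6, 0.2]
opening: 0.0079
gripper_force: 15.0
```

```bash
python3 plan.py 550.3 91 79 175.2;python3 -c "
from h import *
s=read_state();print(s['force'],s['wrist_torque'])"
```

```text
t 18.3 grasp [550.2  91.4  79.3] psi 175.3 zaxis [ 1.e-04  0.e+00 -1.e+00] q6 -1.42 open 0.0079
[-0.1 -0.4  0.3] drz 0.001
[0.07686665 0.56619378 0.19751684] [ 0.08683125 -0.10902997  0.02277685]
```

servo_tool:
  increments:
    - {"slide": [0, 0, 0.7], "dr": [0, 0, 0], "jaw": 1}
    - {"slide": [0, 0, 0.7], "dr": [0, 0, 0], "jaw": 0.85}
    - {"slide": [0, 0, 0.7], "dr": [0, 0, 0], "jaw": 0.75}
    - {"slide": [0, 0, 0.7], "dr": [0, 0, 0], "jaw": 0.6}
    - {"slide": [0, 0, 0.7], "dr": [0, 0, 0], "jaw": 0.6}
    - {"slide": [0, 0, -5], "dr": [0, 0, 0], "jaw": 0.6}
    - {"slide": [0, 0, -20], "dr": [0, 0, 0], "jaw": 0.6}
    - {"slide": [0, 0, -45], "dr": [0, 0, 0], "jaw": 0.5}
    - {"slide": [0, 0, -75], "dr": [0, 0, 0], "jaw": 0.5}
    - {"slide": [0, 0, -105], "dr": [0, 0, 0], "jaw": 0.5}

```text
t: 19.3
tool_pos: [0.5501, 0.0914, 0.3536]
orientation: [0.13, 3.138, 0.0]
force: [1.4, 0.2, -0.3]
opening: 0.0464
gripper_force: 0.0
```

servo_tool:
  increments:
    - {"slide": [-10, -23, 0], "dr": [0, 0, 0.11], "jaw": 0.5}
    - {"slide": [-20, -46, 0], "dr": [0, 0, 0.23], "jaw": 0.5}
    - {"slide": [-30, -69, 0], "dr": [0, 0, 0.35], "jaw": 0.5}
    - {"slide": [-40, -92, 0], "dr": [0, 0, 0.47], "jaw": 0.5}
    - {"slide": [-50, -115, 0], "dr": [0, 0, 0.59], "jaw": 0.5}
    - {"slide": [-60, -138, 0], "dr": [0, 0, 0.71], "jaw": 0.5}
    - {"slide": [-70, -161, 0], "dr": [0, 0, 0.83], "jaw": 0.5}
    - {"slide": [-80, -184, 0], "dr": [0, 0, 0.95], "jaw": 0.5}
    - {"slide": [-90, -207, 0], "dr": [0, 0, 1.07], "jaw": 0.5}
    - {"slide": [-100, -230, 0], "dr": [0, 0, 1.19], "jaw": 0.5}
    - {"slide": [-110, -253, 0], "dr": [0, 0, 1.3], "jaw": 0.5}
    - {"slide": [-117, -274, 0], "dr": [0, 0, 1.379], "jaw": 0.5}
    - {"slide": [-117, -274, 0], "dr": [0, 0, 1.379], "jaw": 0.5}
    - {"slide": [-117, -274, 0], "dr": [0, 0, 1.379], "jaw": 0.5}
    - {"slide": [-117, -274, 0], "dr": [0, 0, 1.379], "jaw": 0.5}

```text
t: 20.8
tool_pos: [0.6441, -0.1905, 0.3519]
orientation: [2.095, 2.341, 0.001]
force: [-0.2, 0.5, -0.1]
opening: 0.0465
gripper_force: 0.0
```

```bash
python3 - <<'E'
from h import *
im,d,p=snap('wrist','w3.png'); w=cloud(d,p); z=w[...,2]
im2,d2,p2=snap('top','top2.png'); w2=cloud(d2,p2)
for nm,w in(('wrist',w),('top',w2)):
  z=w[...,2]; m=((z>.09)&(z<.116)&(w[...,0]>.5)&(w[...,0]<.7)&(w[...,1]<.4)&(w[...,1]>-.3)).astype(np.uint8); n,l,st,c=cv2.connectedComponentsWithStats(m)
  for i in range(1,n):
    if st[i,4]>25:
        q=w[l==i]; r=cv2.minAreaRect((q[:,:2]*1000).astype(np.float32)); print(nm,c[i].round(),st[i,4],np.round(r[0],1),np.round(r[1],1),round(r[2],1),np.percentile(q[:,2],95).round(3))
E
python3 plan.py 644.3 -191 85 96.3
```

```text
wrist [257. 198.] 752 [ 644.8 -190.5] [ 8.3 50.5] 6.5 0.11
top [192. 208.] 56 [559.2 164.9] [ 8.5 50.2] 84.4 0.107
top [217. 211.] 53 [548.   89.6] [ 8.6 49. ] 85.1 0.106
t 20.9 grasp [ 644.1 -190.2  184.6] psi 96.4 zaxis [ 2.e-04  2.e-04 -1.e+00] q6 -0.47 open 0.0462
[-0.8  0.1 99.6] drz 0.001
```

View pics/top2.png

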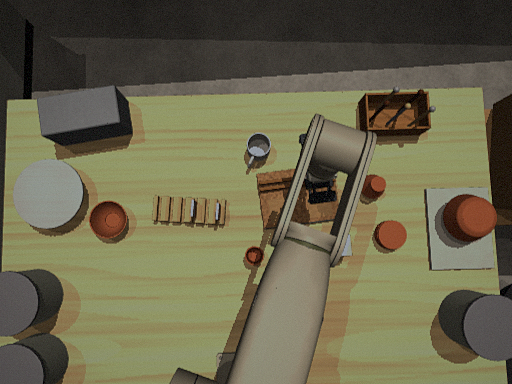

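The top view shows the first tile seated in the rack at (217,211), level with the old tile at (192,208). Now the second tile.

servo_tool:
  increments:
    - {"slide": [-0.3, 0.3, 20], "dr": [0, 0, 0], "jaw": 0.5}
    - {"slide": [-0.3, 0.3, 40], "dr": [0, 0, 0], "jaw": 0.5}
    - {"slide": [-0.3, 0.3, 60], "dr": [0, 0, 0], "jaw": 0.5}
    - {"slide": [-0.3, 0.3, 80], "dr": [0, 0, 0], "jaw": 0.5}
    - {"slide": [-0.3, 0.3, 92], "dr": [0, 0, 0], "jaw": 0.5}
    - {"slide": [-0.3, 0.3, 100], "dr": [0, 0, 0], "jaw": 0.5}
    - {"slide": [-0.3, 0.3, 100], "dr": [0, 0, 0], "jaw": 0.5}
    - {"slide": [-0.3, 0.3, 100], "dr": [0, 0, 0], "jaw": 0.6}
    - {"slide": [-0.3, 0.3, 100], "dr": [0, 0, 0], "jaw": 0.7}
    - {"slide": [-0.3, 0.3, 100], "dr": [0, 0, 0], "jaw": 0.78}
    - {"slide": [-0.3, 0.3, 100], "dr": [0, 0, 0], "jaw": 0.84}
    - {"slide": [-0.3, 0.3, 100], "dr": [0, 0, 0], "jaw": 0.9}
    - {"slide": [-0.3, 0.3, 100], "dr": [0, 0, 0], "jaw": 1}
    - {"slide": [-0.3, 0.3, 100], "dr": [0, 0, 0], "jaw": 1}
    - {"slide": [-0.3, 0.3, 100], "dr": [0, 0, 0], "jaw": 1}
    - {"slide": [-0.3, 0.3, 100], "dr": [0, 0, 0], "jaw": 1}

```text
t: 22.5
tool_pos: [0.6445, -0.1916, 0.2515]
orientation: [2.097, 2.339, 0.0]
force: [0.1, -0.4, 2.2]
opening: 0.0077
gripper_force: 15.0
```

```bash
python3 plan.py  563.9 242.2 185 175.2
```

```text
t 22.5 grasp [ 644.6 -191.6   84.5] psi 96.2 zaxis [ 3.e-04 -1.e-04 -1.e+00] q6 -0.47 open 0.0077
[ 440.   -32.9 -100.6] drz -1.378
```

servo_tool:
  increments:
    - {"slide": [0, 0, -10], "dr": [0, 0, 0], "jaw": 1}
    - {"slide": [0, 0, -25], "dr": [0, 0, 0], "jaw": 1}
    - {"slide": [0, 0, -45], "dr": [0, 0, 0], "jaw": 1}
    - {"slide": [0, 0, -65], "dr": [0, 0, 0], "jaw": 1}
    - {"slide": [0, 0, -85], "dr": [0, 0, 0], "jaw": 1}
    - {"slide": [0, 0, -105], "dr": [0, 0, 0], "jaw": 1}
    - {"slide": [0, 0, -115], "dr": [0, 0, 0], "jaw": 1}
    - {"slide": [25, -2, -115], "dr": [0, 0, -0.08], "jaw": 1}
    - {"slide": [50, -4, -115], "dr": [0, 0, -0.18], "jaw": 1}
    - {"slide": [75, -6, -115], "dr": [0, 0, -0.28], "jaw": 1}
    - {"slide": [100, -8, -115], "dr": [0, 0, -0.38], "jaw": 1}
    - {"slide": [125, -10, -115], "dr": [0, 0, -0.48], "jaw": 1}
    - {"slide": [150, -12, -115], "dr": [0, 0, -0.58], "jaw": 1}
    - {"slide": [175, -14, -115], "dr": [0, 0, -0.68], "jaw": 1}
    - {"slide": [200, -15, -115], "dr": [0, 0, -0.78], "jaw": 1}
    - {"slide": [225, -17, -115], "dr": [0, 0, -0.88], "jaw": 1}
    - {"slide": [245, -18, -115], "dr": [0, 0, -0.96], "jaw": 1}
    - {"slide": [260, -19, -115], "dr": [0, 0, -1.02], "jaw": 1}

```text
t: 24.3
tool_pos: [0.5968, 0.0661, 0.3666]
orientation: [-0.682, -3.066, 0.0]
force: [1.0, -0.3, 0.7]
opening: 0.0079
gripper_force: 15.0
```

```bash
python3 plan.py  563.8 242.3 199 175.2
```

```text
t 24.3 grasp [596.7  66.1 199.6] psi 154.9 zaxis [-3.e-04  0.e+00 -1.e+00] q6 -1.11 open 0.0079
[104.6 145.6   0.6] drz -0.354
```

servo_tool:
  increments:
    - {"slide": [15, 21, 0], "dr": [0, 0, -0.05], "jaw": 1}
    - {"slide": [30, 42, 0], "dr": [0, 0, -0.11], "jaw": 1}
    - {"slide": [45, 63, 0], "dr": [0, 0, -0.17], "jaw": 1}
    - {"slide": [60, 84, 0], "dr": [0, 0, -0.23], "jaw": 1}
    - {"slide": [75, 105, 0], "dr": [0, 0, -0.28], "jaw": 1}
    - {"slide": [90, 125, 0], "dr": [0, 0, -0.32], "jaw": 1}
    - {"slide": [100, 140, 0], "dr": [0, 0, -0.354], "jaw": 1}
    - {"slide": [105, 146, 0], "dr": [0, 0, -0.354], "jaw": 1}
    - {"slide": [105, 146, 0], "dr": [0, 0, -0.354], "jaw": 1}
    - {"slide": [105, 146, 0], "dr": [0, 0, -0.354], "jaw": 1}
    - {"slide": [105, 146, 0], "dr": [0, 0, -0.354], "jaw": 1}

```text
t: 25.4
tool_pos: [0.5651, 0.2407, 0.3662]
orientation: [0.14, 3.138, -0.001]
force: [0.7, -0.2, -0.8]
opening: 0.0076
gripper_force: 15.0
```

```bash
python3 rack.py w4.png; python3 plan.py  563.8 242.3 79 175.2
```

```text
wrist [123. 170.] 2748 [551.4  98.7] [52.6 78.9] 85.4 X [-39.  38.] Y [-110.5  -60.6] z 0.0385
wrist [188. 169.] 3287 [557.3 167.5] [65.4 79.3] 85.1 X [-39.5  38.1] Y [-48.6  15.2] z 0.0385
wrist [238. 170.] 1815 [562.  223.8] [26.3 79.7] 84.8 X [-39.6  38.2] Y [26.6 52.3] z 0.0385
wrist [277. 172.] 2022 [564.9 262.4] [26.8 78.9] 85.4 X [-39.7  37.6] Y [64.4 90.7] z 0.0385
wrist [308. 172.] 1119 [567.5 293.8] [14.7 79.1] 85.3 X [-39.7  37.5] Y [102.1 116.2] z 0.0383
wrist [104. 207.] 105 [586.4  79.1] [ 8.7 17.5] 28.9 X [28.9 39.2] Y [-111.5  -98.3] z 0.038
top [200. 210.] 223 [555.7 147.6] [29.3 79.9] 85.0 X [-37.5  39.4] Y [-51.9 -22.9] z 0.0375
top [212. 211.] 189 [552.6 108.7] [26.3 77.3] 85.8 X [-38.2  38.6] Y [-88.5 -63.4] z 0.038
top [222. 212.] 122 [548.7  77.9] [15.6 77. ] 85.3 X [-39.   37.4] Y [-115.2  -99.7] z 0.0372
t 25.5 grasp [565.1 240.7 199.2] psi 174.9 zaxis [ 0.e+00 -2.e-04 -1.e+00] q6 -1.16 open 0.0081
[  1.4   1.4 120.2] drz -0.005
```

servo_tool:
  increments:
    - {"slide": [1.2, 1.7, 20], "dr": [0, 0, -0.005], "jaw": 1}
    - {"slide": [1.2, 1.7, 45], "dr": [0, 0, -0.005], "jaw": 1}
    - {"slide": [1.2, 1.7, 68], "dr": [0, 0, -0.005], "jaw": 1}
    - {"slide": [1.2, 1.7, 82], "dr": [0, 0, -0.005], "jaw": 1}
    - {"slide": [1.2, 1.7, 88], "dr": [0, 0, -0.005], "jaw": 1}
    - {"slide": [1.2, 1.7, 88], "dr": [0, 0, -0.005], "jaw": 1}
    - {"slide": [1.2, 1.7, 88], "dr": [0, 0, -0.005], "jaw": 1}
    - {"slide": [1.2, 1.7, 88], "dr": [0, 0, -0.005], "jaw": 1}

```text
t: 26.3
tool_pos: [0.5643, 0.2436, 0.2798]
orientation: [0.13, 3.137, 0.001]
force: [0.2, -0.8, -0.5]
opening: 0.0082
gripper_force: 15.0
```

```bash
python3 plan.py  563.8 242.5 79 175.2
```

```text
t 26.3 grasp [564.7 243.8 112.8] psi 175.3 zaxis [ 2.2e-03  8.0e-04 -1.0e+00] q6 -1.16 open 0.0082
[ 0.5 -1.2 33.8] drz 0.001
```

servo_tool:
  increments:
    - {"slide": [0, -0.8, 0], "dr": [0, 0, 0], "jaw": 1}
    - {"slide": [0, -0.8, 0], "dr": [0, 0, 0], "jaw": 1}
    - {"slide": [0, -0.8, 0], "dr": [0, 0, 0], "jaw": 1}

```text
t: 26.6
tool_pos: [0.5638, 0.2427, 0.2786]
orientation: [0.13, 3.138, 0.0]
force: [0.0, 1.2, -0.8]
opening: 0.008
gripper_force: 15.0
```

```bash
python3 plan.py  563.8 242.5 79 175.2; python3 -c "
from h import *
snap('wrist','w5.png')
im=cv2.imread('pics/w5.png');cv2.imwrite('pics/w5c.png',cv2.resize(im[110:280,170:340],None,fx=3.5,fy=3.5))"; python3 plan.py  563.8 242.5 79 175.2
```

```text
t 26.6 grasp [563.9 242.7 111.6] psi 175.3 zaxis [ 5.e-04  2.e-04 -1.e+00] q6 -1.17 open 0.008
[-0.  -0.2 32.6] drz 0.001
t 26.6 grasp [563.8 242.7 111.5] psi 175.3 zaxis [ 3.e-04  1.e-04 -1.e+00] q6 -1.16 open 0.008
[-0.1 -0.2 32.5] drz 0.001
```

View pics/w5c.png

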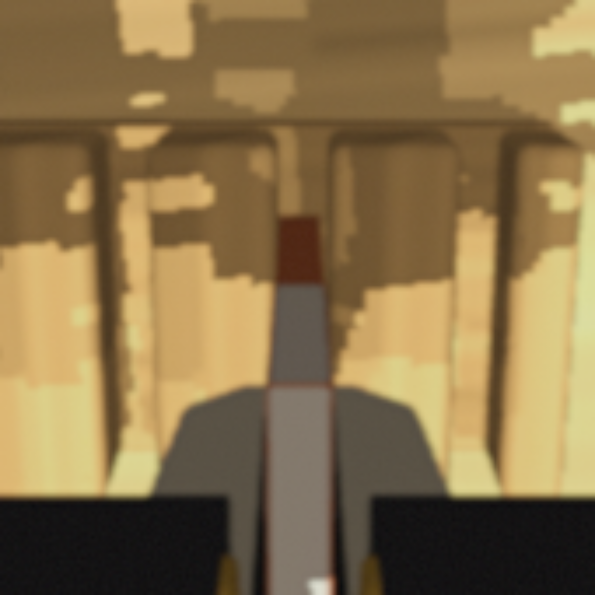

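In the crop, the tile's foot (centre 299) sits about 1 mm left of the slot's centre (304). I'll shift +0.7 mm and insert.

servo_tool:
  increments:
    - {"slide": [0, 0.7, 2], "dr": [0, 0, 0], "jaw": 1}
    - {"slide": [0, 0.7, 4], "dr": [0, 0, 0], "jaw": 1}
    - {"slide": [0, 0.7, 6], "dr": [0, 0, 0], "jaw": 1}
    - {"slide": [0, 0.7, 8], "dr": [0, 0, 0], "jaw": 1}
    - {"slide": [0, 0.7, 10], "dr": [0, 0, 0], "jaw": 1}
    - {"slide": [0, 0.7, 12], "dr": [0, 0, 0], "jaw": 1}
    - {"slide": [0, 0.7, 12], "dr": [0, 0, 0], "jaw": 1}

```text
t: 27.35
tool_pos: [0.5636, 0.2433, 0.2658]
orientation: [-0.13, -3.138, 0.0]
force: [-0.1, 0.4, -1.0]
opening: 0.0077
gripper_force: 15.0
```

```bash
python3 plan.py  563.8 243.3 79 175.2;python3 -c "
from h import *
s=read_state();print(s['force'],s['wrist_torque'])"
```

```text
t 27.4 grasp [563.5 243.3  98.8] psi 175.3 zaxis [-6.e-04 -2.e-04 -1.e+00] q6 -1.16 open 0.0077
[-0.2 -0.  19.8] drz 0.001
[-0.07770396  0.44312356 -0.99408364] [ 0.05908914 -0.2007867   0.00145319]
```

servo_tool:
  increments:
    - {"slide": [0, 0, 4], "dr": [0, 0, 0], "jaw": 1}
    - {"slide": [0, 0, 8], "dr": [0, 0, 0], "jaw": 1}
    - {"slide": [0, 0, 12], "dr": [0, 0, 0], "jaw": 1}
    - {"slide": [0, 0, 16], "dr": [0, 0, 0], "jaw": 1}
    - {"slide": [0, 0, 18.5], "dr": [0, 0, 0], "jaw": 1}
    - {"slide": [0, 0, 20], "dr": [0, 0, 0], "jaw": 1}
    - {"slide": [0, 0, 20.5], "dr": [0, 0, 0], "jaw": 1}
    - {"slide": [0, 0, 20.5], "dr": [0, 0, 0], "jaw": 1}

```text
t: 28.15
tool_pos: [0.5638, 0.2434, 0.2458]
orientation: [0.13, 3.139, 0.0]
force: [-0.5, 0.4, -0.6]
opening: 0.008
gripper_force: 15.0
```

```bash
python3 plan.py  563.8 243.3 79 175.2;python3 -c "
from h import *
s=read_state();print(s['force'],s['wrist_torque'])"
```

```text
t 28.1 grasp [563.8 243.4  78.8] psi 175.3 zaxis [ 0.e+00  1.e-04 -1.e+00] q6 -1.16 open 0.008
[-0.  -0.1 -0.2] drz 0.001
[-0.45679303  0.35563212 -0.59033444] [ 0.06126363 -0.12800837  0.0488174 ]
```

servo_tool:
  increments:
    - {"slide": [0, 0, 0.4], "dr": [0, 0, 0], "jaw": 1}
    - {"slide": [0, 0, 0.4], "dr": [0, 0, 0], "jaw": 0.85}
    - {"slide": [0, 0, 0.4], "dr": [0, 0, 0], "jaw": 0.75}
    - {"slide": [0, 0, 0.4], "dr": [0, 0, 0], "jaw": 0.6}
    - {"slide": [0, 0, 0.4], "dr": [0, 0, 0], "jaw": 0.6}
    - {"slide": [0, 0, -5], "dr": [0, 0, 0], "jaw": 0.6}
    - {"slide": [0, 0, -20], "dr": [0, 0, 0], "jaw": 0.6}
    - {"slide": [0, 0, -45], "dr": [0, 0, 0], "jaw": 0.5}
    - {"slide": [0, 0, -75], "dr": [0, 0, 0], "jaw": 0.3}
    - {"slide": [0, 0, -110], "dr": [0, 0, 0], "jaw": 0}
    - {"slide": [0, 0, -110], "dr": [0, 0, 0], "jaw": 0}

```text
t: 29.25
tool_pos: [0.5654, 0.244, 0.364]
orientation: [0.129, 3.128, 0.006]
force: [0.6, 0.3, 0.6]
opening: 0.0648
gripper_force: 0.0
```

```bash
python3 pots.py; python3 - <<'E'
from h import *
z=np.load('last_top.npz');cv2.imwrite('pics/top3.png',z['im'][:,:,::-1])
E
python3 plan.py 455 -60 190 96
```

```text
0.104 [339. 245.] 433 [ 434.5 -273.9] [59.9 62.4] 88.4 0.112
0.104 [293. 248.] 419 [ 430.7 -135.5] [65.6 65.3] 88.4 0.12
0.085 [339. 245.] 436 [ 435.  -275.2] [64.7 61.5] 1.4 0.111
t 29.3 grasp [566.1 244.2 194.1] psi 175.3 zaxis [ 0.0077  0.0026 -1.    ] q6 -1.16 open 0.0687
[  84.4 -311.8    2.5] drz 1.383
```

View pics/top3.png

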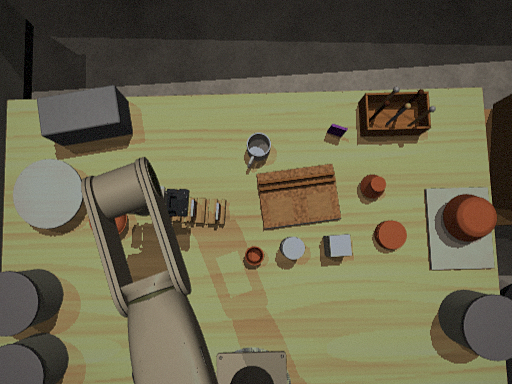

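The top view shows no tiles left on the board. The tin is at (293,248) and the canister at (339,245), both where I left them. I'll fetch the tin.

servo_tool:
  increments:
    - {"slide": [7, -26, 0], "dr": [0, 0, 0.09], "jaw": 0}
    - {"slide": [14, -52, 0], "dr": [0, 0, 0.18], "jaw": 0}
    - {"slide": [21, -78, 0], "dr": [0, 0, 0.27], "jaw": 0}
    - {"slide": [28, -104, 0], "dr": [0, 0, 0.36], "jaw": 0}
    - {"slide": [35, -130, 0], "dr": [0, 0, 0.45], "jaw": 0}
    - {"slide": [42, -156, 0], "dr": [0, 0, 0.55], "jaw": 0}
    - {"slide": [49, -182, 0], "dr": [0, 0, 0.65], "jaw": 0}
    - {"slide": [56, -208, 0], "dr": [0, 0, 0.75], "jaw": 0}
    - {"slide": [63, -234, 0], "dr": [0, 0, 0.85], "jaw": 0}
    - {"slide": [70, -260, 0], "dr": [0, 0, 0.95], "jaw": 0}
    - {"slide": [77, -286, 0], "dr": [0, 0, 1.05], "jaw": 0}
    - {"slide": [84, -312, 0], "dr": [0, 0, 1.15], "jaw": 0}
    - {"slide": [91, -338, 0], "dr": [0, 0, 1.25], "jaw": 0}
    - {"slide": [97, -364, 0], "dr": [0, 0, 1.34], "jaw": 0}
    - {"slide": [103, -389, 0], "dr": [0, 0, 1.383], "jaw": 0}
    - {"slide": [103, -389, 0], "dr": [0, 0, 1.383], "jaw": 0}
    - {"slide": [103, -389, 0], "dr": [0, 0, 1.383], "jaw": 0}
    - {"slide": [103, -389, 0], "dr": [0, 0, 1.383], "jaw": 0}

```text
t: 31.1
tool_pos: [0.429, -0.1352, 0.3556]
orientation: [-2.1, -2.336, -0.0]
force: [-1.5, -0.3, -0.3]
opening: 0.0926
gripper_force: 0.0
```

```bash
python3 - <<'E'
from h import *
im,d,p=snap('wrist'); w=cloud(d,p); z=w[...,2]
m=((z>.09)&(z<.13)&(w[...,0]<.52)).astype(np.uint8); n,l,st,c=cv2.connectedComponentsWithStats(m)
for i in range(1,n):
    if st[i,4]>60:
        q=w[l==i]; r=cv2.minAreaRect((q[:,:2]*1000).astype(np.float32)); print(c[i].round(),st[i,4],np.round(r[0],1),np.round(r[1],1),round(r[2],1),np.median(q[:,2]).round(3))
E
python3 plan.py 431.5 -134.8 81.5 96
```

```text
[259. 200.] 6791 [ 431.6 -134.5] [66.9 68.1] 7.7 0.121
[244. 338.] 3038 [ 435.6 -272.4] [63.9 59.5] 2.7 0.113
t 31.1 grasp [ 429.1 -134.9  188.6] psi 96.1 zaxis [-2.e-04  4.e-04 -1.e+00] q6 -0.53 open 0.0934
[-1.000e-01  2.400e+00  1.071e+02] drz 0.002
```

servo_tool:
  increments:
    - {"slide": [0, 2.4, 25], "dr": [0, 0, 0], "jaw": 0}
    - {"slide": [0, 2.4, 50], "dr": [0, 0, 0], "jaw": 0}
    - {"slide": [0, 2.4, 75], "dr": [0, 0, 0], "jaw": 0}
    - {"slide": [0, 2.4, 95], "dr": [0, 0, 0], "jaw": 0}
    - {"slide": [0, 2.4, 107], "dr": [0, 0, 0], "jaw": 0}
    - {"slide": [0, 2.4, 107], "dr": [0, 0, 0], "jaw": 0}
    - {"slide": [0, 2.4, 107], "dr": [0, 0, 0], "jaw": 0.15}
    - {"slide": [0, 2.4, 107], "dr": [0, 0, 0], "jaw": 0.25}
    - {"slide": [0, 2.4, 107], "dr": [0, 0, 0], "jaw": 0.35}
    - {"slide": [0, 2.4, 107], "dr": [0, 0, 0], "jaw": 0.45}
    - {"slide": [0, 2.4, 107], "dr": [0, 0, 0], "jaw": 0.6}
    - {"slide": [0, 2.4, 107], "dr": [0, 0, 0], "jaw": 0.6}
    - {"slide": [0, 2.4, 107], "dr": [0, 0, 0], "jaw": 0.6}
    - {"slide": [0, 2.4, 107], "dr": [0, 0, 0], "jaw": 0.6}
  force: 25

```text
t: 32.55
tool_pos: [0.4318, -0.1357, 0.2497]
orientation: [2.101, 2.334, 0.001]
force: [-0.3, 1.7, 7.3]
opening: 0.0677
gripper_force: 25.0
```

```bash
python3 plan.py 550.5 -107.5 99.5 96.1
```

```text
t 32.5 grasp [ 432.  -135.8   82.7] psi 96.0 zaxis [ 1.5e-03 -6.0e-04 -1.0e+00] q6 -0.52 open 0.0677
[ 15.6 121.  -16.6] drz -0.002
```

servo_tool:
  increments:
    - {"slide": [0, 0, -8], "dr": [0, 0, 0], "jaw": 0.6}
    - {"slide": [0, 0, -22], "dr": [0, 0, 0], "jaw": 0.6}
    - {"slide": [0, 0, -40], "dr": [0, 0, 0], "jaw": 0.6}
    - {"slide": [0, 0, -58], "dr": [0, 0, 0], "jaw": 0.6}
    - {"slide": [2, 15, -65], "dr": [0, 0, 0], "jaw": 0.6}
    - {"slide": [5, 35, -65], "dr": [0, 0, 0], "jaw": 0.6}
    - {"slide": [7, 55, -65], "dr": [0, 0, 0], "jaw": 0.6}
    - {"slide": [10, 75, -65], "dr": [0, 0, 0], "jaw": 0.6}
    - {"slide": [13, 95, -65], "dr": [0, 0, 0], "jaw": 0.6}
    - {"slide": [15, 112, -65], "dr": [0, 0, 0], "jaw": 0.6}
    - {"slide": [15.5, 121, -60], "dr": [0, 0, 0], "jaw": 0.6}
    - {"slide": [15.5, 121, -48], "dr": [0, 0, 0], "jaw": 0.6}
    - {"slide": [15.5, 121, -36], "dr": [0, 0, 0], "jaw": 0.6}
    - {"slide": [15.5, 121, -27], "dr": [0, 0, 0], "jaw": 0.6}
    - {"slide": [15.5, 121, -21], "dr": [0, 0, 0], "jaw": 0.6}
    - {"slide": [15.5, 121, -18], "dr": [0, 0, 0], "jaw": 0.6}
    - {"slide": [15.5, 121, -18], "dr": [0, 0, 0], "jaw": 0.6}
    - {"slide": [15.5, 121, -18], "dr": [0, 0, 0], "jaw": 0.6}

```text
t: 34.35
tool_pos: [0.5497, -0.1076, 0.2675]
orientation: [2.102, 2.335, -0.0]
force: [-5.7, 1.4, 4.7]
opening: 0.0675
gripper_force: 25.0
```

```bash
python3 plan.py 550.5 -107.5 100.5 96.1 434.7 -274.8 190 93
```

```text
t 34.4 grasp [ 549.7 -107.6  100.5] psi 96.0 zaxis [-1.e-04 -2.e-04 -1.e+00] q6 -0.39 open 0.0675
[ 0.   0.8 -0. ] drz -0.002
[-154.3 -131.9  -89.5] drz 0.052
```

servo_tool:
  increments:
    - {"slide": [0, 0, 0], "dr": [0, 0, 0], "jaw": 0.3}
    - {"slide": [0, 0, 0], "dr": [0, 0, 0], "jaw": 0.1}
    - {"slide": [0, 0, 0], "dr": [0, 0, 0], "jaw": 0}
    - {"slide": [0, 0, 0], "dr": [0, 0, 0], "jaw": 0}
    - {"slide": [0, 0, 0], "dr": [0, 0, 0], "jaw": 0}
    - {"slide": [0, 0, -10], "dr": [0, 0, 0], "jaw": 0}
    - {"slide": [0, 0, -35], "dr": [0, 0, 0], "jaw": 0}
    - {"slide": [0, 0, -65], "dr": [0, 0, 0], "jaw": 0}
    - {"slide": [0, 0, -90], "dr": [0, 0, 0], "jaw": 0}
    - {"slide": [-25, -20, -90], "dr": [0, 0, 0.01], "jaw": 0}
    - {"slide": [-50, -42, -90], "dr": [0, 0, 0.02], "jaw": 0}
    - {"slide": [-75, -64, -90], "dr": [0, 0, 0.03], "jaw": 0}
    - {"slide": [-100, -86, -90], "dr": [0, 0, 0.04], "jaw": 0}
    - {"slide": [-125, -107, -90], "dr": [0, 0, 0.052], "jaw": 0}
    - {"slide": [-145, -124, -90], "dr": [0, 0, 0.052], "jaw": 0}
    - {"slide": [-154, -132, -90], "dr": [0, 0, 0.052], "jaw": 0}
    - {"slide": [-154, -132, -90], "dr": [0, 0, 0.052], "jaw": 0}
    - {"slide": [-154, -132, -90], "dr": [0, 0, 0.052], "jaw": 0}

```text
t: 36.15
tool_pos: [0.4353, -0.274, 0.357]
orientation: [2.162, 2.279, 0.001]
force: [0.8, 0.2, 0.8]
opening: 0.0932
gripper_force: 0.0
```

```bash
python3 - <<'E'
from h import *
im,d,p=snap('wrist'); w=cloud(d,p); z=w[...,2]
m=((z>.09)&(z<.145)).astype(np.uint8); n,l,st,c=cv2.connectedComponentsWithStats(m)
for i in range(1,n):
    if st[i,4]>60:
        q=w[l==i]; r=cv2.minAreaRect((q[:,:2]*1000).astype(np.float32)); print(c[i].round(),st[i,4],np.round(r[0],1),np.round(r[1],1),round(r[2],1),np.median(q[:,2]).round(3))
E
python3 plan.py 434.7 -274.8 75.5 93
```

```text
[434.   9.] 1474 [ 544.3 -136.3] [ 9.6 47.3] 81.0 0.113
[256. 198.] 6994 [ 435.5 -275.2] [64.4 63.7] 2.5 0.113
t 36.2 grasp [ 435.5 -273.6  189.9] psi 93.1 zaxis [ 4.e-04  3.e-04 -1.e+00] q6 -0.71 open 0.0929
[ -1.1  -0.9 114.4] drz 0.001
```

servo_tool:
  increments:
    - {"slide": [-1, 0, 25], "dr": [0, 0, 0], "jaw": 0}
    - {"slide": [-1, 0, 50], "dr": [0, 0, 0], "jaw": 0}
    - {"slide": [-1, 0, 75], "dr": [0, 0, 0], "jaw": 0}
    - {"slide": [-1, 0, 98], "dr": [0, 0, 0], "jaw": 0}
    - {"slide": [-1, 0, 114], "dr": [0, 0, 0], "jaw": 0}
    - {"slide": [-1, 0, 114], "dr": [0, 0, 0], "jaw": 0}
    - {"slide": [-1, 0, 114], "dr": [0, 0, 0], "jaw": 0.15}
    - {"slide": [-1, 0, 114], "dr": [0, 0, 0], "jaw": 0.25}
    - {"slide": [-1, 0, 114], "dr": [0, 0, 0], "jaw": 0.35}
    - {"slide": [-1, 0, 114], "dr": [0, 0, 0], "jaw": 0.45}
    - {"slide": [-1, 0, 114], "dr": [0, 0, 0], "jaw": 0.6}
    - {"slide": [-1, 0, 114], "dr": [0, 0, 0], "jaw": 0.6}
    - {"slide": [-1, 0, 114], "dr": [0, 0, 0], "jaw": 0.6}
    - {"slide": [-1, 0, 114], "dr": [0, 0, 0], "jaw": 0.6}

```text
t: 37.6
tool_pos: [0.4353, -0.2757, 0.2437]
orientation: [2.161, 2.278, 0.0]
force: [0.4, 0.4, 5.7]
opening: 0.064
gripper_force: 25.0
```

```bash
python3 plan.py 567 -233.3 93.5 93
```

```text
t 37.6 grasp [ 435.6 -275.8   76.7] psi 93.0 zaxis [ 1.3e-03 -8.0e-04 -1.0e+00] q6 -0.72 open 0.064
[ 35.3 133.8 -16.7] drz 0.001
```

servo_tool:
  increments:
    - {"slide": [0, 0, -8], "dr": [0, 0, 0], "jaw": 0.6}
    - {"slide": [0, 0, -22], "dr": [0, 0, 0], "jaw": 0.6}
    - {"slide": [0, 0, -40], "dr": [0, 0, 0], "jaw": 0.6}
    - {"slide": [0, 0, -58], "dr": [0, 0, 0], "jaw": 0.6}
    - {"slide": [4, 15, -65], "dr": [0, 0, 0], "jaw": 0.6}
    - {"slide": [9, 35, -65], "dr": [0, 0, 0], "jaw": 0.6}
    - {"slide": [14, 55, -65], "dr": [0, 0, 0], "jaw": 0.6}
    - {"slide": [20, 75, -65], "dr": [0, 0, 0], "jaw": 0.6}
    - {"slide": [25, 95, -65], "dr": [0, 0, 0], "jaw": 0.6}
    - {"slide": [30, 115, -65], "dr": [0, 0, 0], "jaw": 0.6}
    - {"slide": [35, 128, -63], "dr": [0, 0, 0], "jaw": 0.6}
    - {"slide": [35, 133.5, -58], "dr": [0, 0, 0], "jaw": 0.6}
    - {"slide": [35, 133.5, -46], "dr": [0, 0, 0], "jaw": 0.6}
    - {"slide": [35, 133.5, -34], "dr": [0, 0, 0], "jaw": 0.6}
    - {"slide": [35, 133.5, -26], "dr": [0, 0, 0], "jaw": 0.6}
    - {"slide": [35, 133.5, -21], "dr": [0, 0, 0], "jaw": 0.6}
    - {"slide": [35, 133.5, -18], "dr": [0, 0, 0], "jaw": 0.6}
    - {"slide": [35, 133.5, -18], "dr": [0, 0, 0], "jaw": 0.6}
    - {"slide": [35, 133.5, -18], "dr": [0, 0, 0], "jaw": 0.6}

```text
t: 39.5
tool_pos: [0.5662, -0.2337, 0.2616]
orientation: [2.162, 2.279, -0.0]
force: [-4.8, 1.9, 5.0]
opening: 0.064
gripper_force: 25.0
```

```bash
python3 plan.py 567 -233.3 93.5 93 400 -400 230 93
```

```text
t 39.5 grasp [ 566.2 -233.7   94.6] psi 93.0 zaxis [ 0.e+00 -4.e-04 -1.e+00] q6 -0.53 open 0.064
[0.3 0.8 1.1] drz 0.0
[-157.4 -174.7 -135.4] drz 0.0
```

servo_tool:
  increments:
    - {"slide": [0, 0, 0], "dr": [0, 0, 0], "jaw": 0.3}
    - {"slide": [0, 0, 0], "dr": [0, 0, 0], "jaw": 0.1}
    - {"slide": [0, 0, 0], "dr": [0, 0, 0], "jaw": 0}
    - {"slide": [0, 0, 0], "dr": [0, 0, 0], "jaw": 0}
    - {"slide": [0, 0, 0], "dr": [0, 0, 0], "jaw": 0}
    - {"slide": [0, 0, -10], "dr": [0, 0, 0], "jaw": 0}
    - {"slide": [0, 0, -35], "dr": [0, 0, 0], "jaw": 0}
    - {"slide": [0, 0, -65], "dr": [0, 0, 0], "jaw": 0}
    - {"slide": [0, 0, -100], "dr": [0, 0, 0], "jaw": 0}
    - {"slide": [0, 0, -140], "dr": [0, 0, 0], "jaw": 0}
    - {"slide": [-30, -30, -140], "dr": [0, 0, 0], "jaw": 0}
    - {"slide": [-60, -60, -140], "dr": [0, 0, 0], "jaw": 0}
    - {"slide": [-90, -95, -140], "dr": [0, 0, 0], "jaw": 0}
    - {"slide": [-120, -130, -140], "dr": [0, 0, 0], "jaw": 0}
    - {"slide": [-150, -165, -140], "dr": [0, 0, 0], "jaw": 0}
    - {"slide": [-180, -195, -140], "dr": [0, 0, 0], "jaw": 0}
    - {"slide": [-200, -210, -140], "dr": [0, 0, 0], "jaw": 0}
    - {"slide": [-200, -210, -140], "dr": [0, 0, 0], "jaw": 0}
    - {"slide": [-200, -210, -140], "dr": [0, 0, 0], "jaw": 0}
    - {"slide": [-200, -210, -140], "dr": [0, 0, 0], "jaw": 0}

```text
t: 41.5
tool_pos: [0.368, -0.4435, 0.4011]
orientation: [2.161, 2.28, 0.001]
force: [0.4, -1.2, -0.1]
opening: 0.0925
gripper_force: 0.0
```

```bash
python3 pots.py; python3 - <<'E'
from h import *
z=np.load('last_top.npz');cv2.imwrite('pics/top4.png',z['im'][:,:,::-1]); w=cloud(z['d'],z);h=w[...,2]
m=((h>.085)&(h<.12)&(w[...,0]>.5)&(w[...,0]<.62)&(w[...,1]<.32)&(w[...,1]>.05)).astype(np.uint8)
n,l,st,c=cv2.connectedComponentsWithStats(m)
for i in range(1,n):
    if st[i,4]>20:
        q=w[l==i]; r=cv2.minAreaRect((q[:,:2]*1000).astype(np.float32)); print('tile',c[i].round(),st[i,4],np.round(r[0],1),np.round(r[1],1),np.percentile(q[:,2],95).round(3))
E
```

```text
0.104 [325. 202.] 495 [ 564.5 -235. ] [64.4 65.2] 2.5 0.13
0.104 [283. 209.] 428 [ 547.9 -107.4] [66.9 65.7] 44.1 0.138
tile [167. 208.] 63 [561.3 241.5] [ 9.3 49.6] 0.105
tile [192. 208.] 61 [559.2 165.3] [ 8.5 49.8] 0.106
tile [217. 211.] 54 [547.6  89.4] [ 8.8 48.8] 0.107
```

View pics/top4.png

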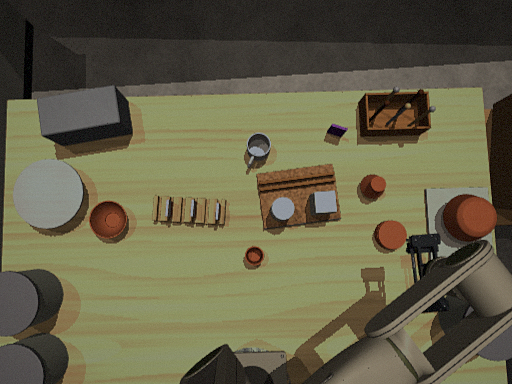

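The top view shows the tin at (283,209) and the canister at (325,202), both back within 2 mm, and three seated tiles in the rack at (167,208), (192,208) and (217,211). I'll hold for a moment in case of a late knock, then recheck.

servo_tool:
  increments:
    - {"slide": [0, 0, 0], "dr": [0, 0, 0], "jaw": 0}
    - {"slide": [0, 0, 0], "dr": [0, 0, 0], "jaw": 0}
    - {"slide": [0, 0, 0], "dr": [0, 0, 0], "jaw": 0}
    - {"slide": [0, 0, 0], "dr": [0, 0, 0], "jaw": 0}
    - {"slide": [0, 0, 0], "dr": [0, 0, 0], "jaw": 0}
    - {"slide": [0, 0, 0], "dr": [0, 0, 0], "jaw": 0}
    - {"slide": [0, 0, 0], "dr": [0, 0, 0], "jaw": 0}
    - {"slide": [0, 0, 0], "dr": [0, 0, 0], "jaw": 0}
    - {"slide": [0, 0, 0], "dr": [0, 0, 0], "jaw": 0}
    - {"slide": [0, 0, 0], "dr": [0, 0, 0], "jaw": 0}
    - {"slide": [0, 0, 0], "dr": [0, 0, 0], "jaw": 0}
    - {"slide": [0, 0, 0], "dr": [0, 0, 0], "jaw": 0}
    - {"slide": [0, 0, 0], "dr": [0, 0, 0], "jaw": 0}
    - {"slide": [0, 0, 0], "dr": [0, 0, 0], "jaw": 0}
    - {"slide": [0, 0, 0], "dr": [0, 0, 0], "jaw": 0}
    - {"slide": [0, 0, 0], "dr": [0, 0, 0], "jaw": 0}
    - {"slide": [0, 0, 0], "dr": [0, 0, 0], "jaw": 0}
    - {"slide": [0, 0, 0], "dr": [0, 0, 0], "jaw": 0}
    - {"slide": [0, 0, 0], "dr": [0, 0, 0], "jaw": 0}
    - {"slide": [0, 0, 0], "dr": [0, 0, 0], "jaw": 0}

```text
t: 43.55
tool_pos: [0.3673, -0.4442, 0.4007]
orientation: [-2.162, -2.279, 0.0]
force: [0.3, -0.1, -0.5]
opening: 0.0929
gripper_force: 0.0
```

```bash
python3 pots.py
```

```text
0.104 [325. 202.] 492 [ 564.5 -234.7] [64.  64.7] 3.1 0.13
0.104 [283. 209.] 427 [ 547.9 -107.4] [67.  66.2] 44.5 0.138
```

```bash
python3 -c "
from plant import close_job; print(close_job())"
```

```text
the job is handed in; nothing more can be done
None
```

Both tiles from the board are seated in free rack slots, the tin and canister are back within about 2 mm of where they started, and the job is handed in; no verdict was returned.

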